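Pack the diffuser bottles and put the cover on the crate

ROBOT

A 6-joint arm with a two-finger parallel gripper is mounted at the origin on the work surface. World frame = base frame: x ahead of the robot, y to its left, z up, the work surface at z = 0. Lengths are in m, angles in rad, forces in N, time in s.
With the tool pointing down it reaches from about 0.225 to 0.875 m from the base axis. Payload 3.4 kg.
Tool frame: the origin (TCP) lies on the centre line of the jaws, within the pads' length; the fingertips stand 14 mm ahead of it and the grasp point (between the pads) lies 5 mm behind it; z points along the fingers, y is the line along which they close (so a half turn about z gives the same grasp; the last joint's range is limited). The gripper opens to 85 mm and grips with 20 to 120 N. Pads are 22 mm wide; open, the fingers measure 114 mm over their backs; the gripper's body (76 mm by 85 mm) begins 54 mm behind the grasp point. The pads swing forward as they close: fully open they stand 13 mm farther back than shut.
Start: joints at [-1.359, 0.276, 1.505, -0, 1.361, -0.121], TCP at [0.188, -0.543, 0.207] pointing down, gripper open.
Joint ranges: [-2.89, 2.89], [-0.75, 2.08], [0.22, 2.7], [-1.18, 4.32], [0.11, 2.71], [-2.7, 2.7]. Speed limits (rad/s): [2.57, 2.57, 3.14, 3.14, 3.14, 3.14].

INTERFACE

Orientations are given as a unit quaternion [w, x, y, z].
In Python, from rig import manip, eyes gives the robot as it stands.
- The arm moves only by the shell command python3 -m creep 'ROWS' [FORCE]. ROWS is JSON, a list of rows, each a list of 5 numbers: the opening, from 0 (shut) to 1 (fully open), then the shift along the tool's x, y, z normalised to -1 to 1, where 1 is 0.5 m, then the turn about the tool's z normalised to -1 to 1, where 1 is 360 degrees. In form: [[fingers, dx, dy, dz, spin], ...]. A call has 1 to 10 rows; each row is the pose to reach, as a shift and turn from the pose commanded when the call began, along the tool's axes at that moment, turning the shorter way round; what a row does not reach only later rows make up. A row lasts 1/10 s, in which the tool goes at most 50 mm and 8.59 degrees, less where a joint would pass 70% of its speed; a pose out of reach is approached as far as the arm can. A call with a number of a shift or a turn outside -1 to 1 is refused whole. A call with a gripper value outside its range is refused whole. The fingers move at their own pace and stop on an object; FORCE is the grip in N (left out, the last holds). Time passes only in rows, so rows that repeat a pose let the fingers close. It gives the time, the measured TCP pose, the force, the opening and the grip force at its end, in the units of the state.
- manip.get_state(): the state, without advancing time (a new reading comes with each control period).
- eyes.get_image(name): name is "side" or "top" or "wrist"; returns a dict with "frame" (420x560x3 uint8, red, green, blue), "fx", "fy", "cx", "cy" (pixels), "k1" (the pictures are not rectified: a ray, as slopes to the right and down, at radius r is drawn at 1 + k1 r^2 times it, then the intrinsics apply), "R" (3x3) and "t" (3): a world point X has camera coordinates R X + t. Camera axes: x right, y down, z forward; pixel columns grow to the right and rows downward; lengths in m; the calibration is good to about 2 mm. A picture is of the moment at which its call begins. There is no depth.
- manip.sign_off(): hands the job in; it is judged then, once.
Trained networks look in the newest picture that a camera, given by its name, has taken for a name from the list of things; names that differ only in an ending like _2 or _b are one class to them, and where a whole thing is asked for, a point or a joint stands for the part that bears it (a point fixed in the world has none). Each returns a list of dicts, best first, with "confidence" (0 to 1); they miss things now and then, are a little off and sometimes report something else, mostly with a low value. They report only what shows in the picture. A call takes as long as a camera call.
- eyes.regions_of(camera, label): "mask" (420x560 bool, what is visible of it) and "bbox" ([left, top, right, bottom] in pixels, round what is visible of it).
- eyes.place_of(camera, label): "centre" ([column, row] in pixels: a listed point, or the origin of a listed thing).
The state is a dict: "clock": time; "qpos": joint angles; "qd": joint speeds; "effort": joint torques, N m; "position": TCP position; "ee_rot": TCP orientation; "contact_force": force on the tool from outside, world axes, zero at the start; "moment": the same for the moment, N m; "width": finger opening in m; "gripper_force": force on a finger pad.
Only numpy, scipy, OpenCV 4.12 (cv2) and the standard library are available. Lean on these libraries where they do the work, as an engineer would, in place of code of your own. Each camera call takes 0.05 s, during which the arm holds its last target. There are 200 camera calls.

TASK

Stand every stoppered diffuser bottle on the bench upright in the blue divided crate, one to a cell. Then slide the thin plywood cover along the grey riser until its tab hangs out over the front edge while the cover still lies flat on the riser, pick it up by the tab, and lay it squarely on the crate's two high end walls with its edges in line with the crate's (the tab sticking out over a long side). Leave the jars and other things on the bench as they are.

Things in the scene. Friction and masses are not known exactly. Their poses are not given: they have to be found in the camera images.
- crate: Fixed blue crate, 127 (x) x 206 (y) mm. 2 x 3 cells, 56 mm square inside, centres at x = +-30.5, y = -61, 0, 61 mm. Floor 5 mm thick; end walls at y = +-96, 14 mm thick, tops 120 mm above the bench; long side walls (5 mm thick, x = +-61) 50 mm high; dividers (5 mm thick) 45 mm high. Origin: centre of its underside on the bench, z up, x roughly away from the robot.
- riser: Fixed low grey bench riser (a raised platform) 210 (x) x 250 (y) x 60 mm high, flat top without rim. Its front edge, at x = -105 mm in its frame, faces the robot. Origin at the centre of its underside on the bench.
- cover: Loose plywood crate cover, about 90 g, flat on the riser: panel 127 (x) x 210 (y) x 4 mm with one flat tab, 40 mm wide (y) and as thick, projecting 45 mm from the middle of its -x side (towards the robot). Origin: centre of the panel's underside, z up. Fingertips pressed on its top with a few newtons drag it along; it slides easily on the riser.
- tab (a point): Point in the middle of the cover's tab (22 mm from the panel, 86 mm from the cover's origin along its -x), at mid thickness; axes as the cover's.
- bottle0: Loose diffuser bottle, about 160 g, upright on the bench, may be absent: heavy-footed amber glass body 46 mm in diameter, 54 mm high, paper label, 23 mm neck from 58 to 78 mm, wooden stopper 26 mm in diameter from 78 to 104 mm (top); one rigid piece, lifted by the stopper. Origin: centre of its foot, z to the stopper. (The squat 60 mm wide, 64 mm high jars with black lids are not bottles.)
- bottle1: Loose diffuser bottle, about 160 g, upright on the bench, may be absent: heavy-footed amber glass body 46 mm in diameter, 54 mm high, paper label, 23 mm neck from 58 to 78 mm, wooden stopper 26 mm in diameter from 78 to 104 mm (top); one rigid piece, lifted by the stopper. Origin: centre of its foot, z to the stopper. (The squat 60 mm wide, 64 mm high jars with black lids are not bottles.)
- bottle2: Loose diffuser bottle, about 160 g, upright on the bench, may be absent: heavy-footed amber glass body 46 mm in diameter, 54 mm high, paper label, 23 mm neck from 58 to 78 mm, wooden stopper 26 mm in diameter from 78 to 104 mm (top); one rigid piece, lifted by the stopper. Origin: centre of its foot, z to the stopper. (The squat 60 mm wide, 64 mm high jars with black lids are not bottles.)
- bottle3: Loose diffuser bottle, about 160 g, upright on the bench, may be absent: heavy-footed amber glass body 46 mm in diameter, 54 mm high, paper label, 23 mm neck from 58 to 78 mm, wooden stopper 26 mm in diameter from 78 to 104 mm (top); one rigid piece, lifted by the stopper. Origin: centre of its foot, z to the stopper. (The squat 60 mm wide, 64 mm high jars with black lids are not bottles.)
- bottle4: Loose diffuser bottle, about 160 g, upright on the bench, may be absent: heavy-footed amber glass body 46 mm in diameter, 54 mm high, paper label, 23 mm neck from 58 to 78 mm, wooden stopper 26 mm in diameter from 78 to 104 mm (top); one rigid piece, lifted by the stopper. Origin: centre of its foot, z to the stopper. (The squat 60 mm wide, 64 mm high jars with black lids are not bottles.)
- bottle5: Loose diffuser bottle, about 160 g, upright on the bench, may be absent: heavy-footed amber glass body 46 mm in diameter, 54 mm high, paper label, 23 mm neck from 58 to 78 mm, wooden stopper 26 mm in diameter from 78 to 104 mm (top); one rigid piece, lifted by the stopper. Origin: centre of its foot, z to the stopper. (The squat 60 mm wide, 64 mm high jars with black lids are not bottles.)
- jar0: Bystander: squat amber candle jar with black lid, 62 mm in diameter, 64 mm high; leave it. Origin: centre of its foot.

How it is judged:
By the outcome, as a careful person would: the job done as asked, in the order asked, and still so for the second after the job is handed in, with the robot touching nothing.
Of bottle0, bottle1, bottle2, bottle3, bottle4, bottle5 only 4 to 6 are there at a start; the rules pass over those that are not, and their reading is None.
At some moment in a run one of bottle0, bottle1, bottle2, bottle3, bottle4, bottle5 may be knocked a few centimetres aside while the robot is not near it.
It also fails if it takes over 210 s, if anything falls off the work surface, if the arm or the gripper's body presses on something with over 40 N, if the wrist force passes 120 N, or if a joint passes its speed limit or range.

## Working session

There is one attempt and no reset: what is moved stays moved. The work goes in short steps, Python scripts to look and compute and a shell command to move; the robot and the scene stay as the last step left them, time stands still between calls to the robot, and variables do not carry over. Pictures are saved under pics/ and viewed, at most 17 in all, crops included, and the job is handed in when it is done.

```bash
ls; mkdir -p pics
cat > h.py <<'E'
import numpy as np, cv2
from rig import manip, eyes
def cam(n): return eyes.get_image(n)
def ray(c,px):
    d=np.array([(px[0]-c['cx'])/c['fx'],(px[1]-c['cy'])/c['fy']])
    u=d.copy()
    for _ in range(20): u=d/(1+c['k1']*(u@u))
    R=np.array(c['R']);t=np.array(c['t'])
    return -R.T@t, R.T@np.array([u[0],u[1],1])
def onz(c,px,z):
    o,d=ray(c,px); return o+d*(z-o[2])/d[2]
def proj(c,X):
    p=np.array(c['R'])@np.array(X)+np.array(c['t']); u=p[:2]/p[2]; u=u*(1+c['k1']*(u@u))
    return np.array([u[0]*c['fx']+c['cx'],u[1]*c['fy']+c['cy']])
E
python3 - <<'E'
from h import *
s=manip.get_state(); print({k:np.round(v,3) for k,v in s.items()})
for n in('top','side'):
    c=cam(n); cv2.imwrite(f'pics/{n}0.png',c['frame'][:,:,::-1]); print(n, np.round(-np.array(c['R']).T@c['t'],3))
    for l,z in(('bottle0',0),('jar0',0),('crate',0),('riser',0),('cover',.06),('tab',.062)):
        for r in eyes.place_of(n,l): print(l,round(r['confidence'],2),np.round(r['centre']),np.round(onz(c,r['centre'],z),3))
E
```

```text
pics
{'clock': np.float64(0.0), 'qpos': array([-1.359,  0.277,  1.506,  0.   ,  1.361, -0.121]), 'qd': array([-0.   , -0.003,  0.   ,  0.001,  0.   ,  0.   ]), 'effort': array([ 3.0000e-03, -4.1676e+01, -2.4581e+01,  0.0000e+00,  1.1000e-02,
       -0.0000e+00]), 'position': array([ 0.188, -0.543,  0.206]), 'ee_rot': array([-0.001,  0.986,  0.166, -0.   ]), 'contact_force': array([-0.644,  0.073,  0.104]), 'moment': array([0.002, 0.031, 0.015]), 'gripper_force': np.float64(0.0), 'width': np.float64(0.085)}
top [0.479 0.013 0.817]
bottle0 0.87 [259. 191.] [0.591 0.075 0.   ]
bottle0 0.78 [258. 232.] [0.507 0.075 0.   ]
bottle0 0.61 [315. 270.] [ 0.434 -0.038  0.   ]
bottle0 0.61 [324. 226.] [ 0.521 -0.055  0.   ]
bottle0 0.59 [310. 192.] [ 0.589 -0.028  0.   ]
jar0 0.57 [291. 148.] [0.679 0.01  0.   ]
jar0 0.28 [154. 223.] [0.526 0.287 0.   ]
crate 0.81 [413. 209.] [ 0.554 -0.235  0.   ]
riser 0.57 [155. 200.] [0.573 0.286 0.   ]
cover 0.96 [156. 177.] [0.609 0.266 0.06 ]
cover 0.5 [319. 272.] [ 0.432 -0.041  0.06 ]
tab 0.74 [326. 227.] [ 0.516 -0.055  0.062]
tab 0.72 [157. 220.] [0.527 0.261 0.062]
side [0.146 0.607 0.465]
bottle0 0.98 [280. 254.] [0.515 0.077 0.   ]
bottle0 0.92 [352. 242.] [ 0.424 -0.038  0.   ]
bottle0 0.78 [278. 218.] [ 0.593 -0.029  0.   ]
bottle0 0.76 [313. 224.] [ 0.519 -0.052  0.   ]
bottle0 0.72 [245. 241.] [0.593 0.081 0.   ]
jar0 0.87 [234. 214.] [0.679 0.012 0.   ]
crate 0.88 [337. 188.] [ 0.557 -0.228  0.   ]
riser 0.73 [171. 302.] [0.581 0.286 0.   ]
cover 0.6 [161. 261.] [0.608 0.271 0.06 ]
```

View pics/top0.png

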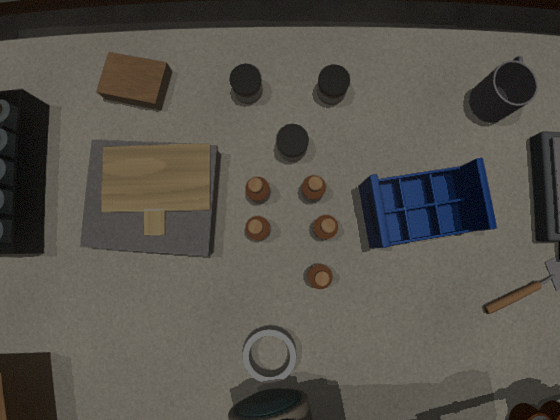

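View pics/side0.png

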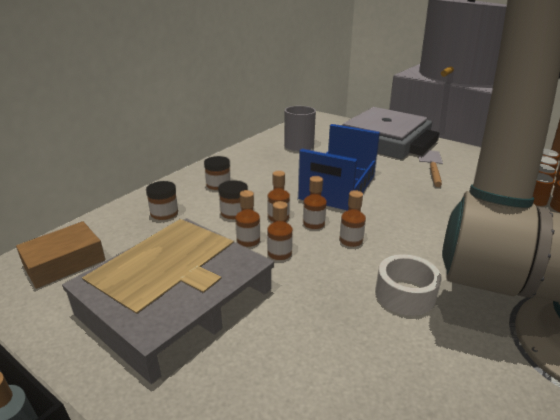

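```bash
cat > fit.py <<'E'
from h import *
from scipy.optimize import minimize
def box(x0,x1,y0,y1,z0,z1): return np.array([[x,y,z] for x in(x0,x1) for y in(y0,y1) for z in(z0,z1)])
CR=[box(-.0635,.0635,a,b,0,.12) for a,b in((-.103,-.089),(.089,.103))]+[box(-.0635,.0635,-.1,.1,0,.006)]+[box(a,a+.005,-.1,.1,0,.05) for a in(-.0635,.0585)]
RI=[box(-.105,.105,-.125,.125,0,.06)]
CV=[box(-.0635,.0635,-.105,.105,0,.004),box(-.1085,-.0635,-.02,.02,0,.004)]
def cyl(r,a,b): return np.array([[r*np.cos(t),r*np.sin(t),z] for t in np.linspace(0,6.28,24) for z in(a,b)])
BO=[cyl(.023,0,.054),cyl(.0115,.054,.08),cyl(.013,.078,.104)]
def sil(c,parts,p,z):
    S=4; m=np.zeros((420*S,560*S),np.uint8); cs,sn=np.cos(p[2]),np.sin(p[2])
    for b in parts:
        X=b@np.array([[cs,sn,0],[-sn,cs,0],[0,0,1]])+[p[0],p[1],z]
        q=np.array([proj(c,x) for x in X]); h=cv2.convexHull(((q+.5)*S).astype(np.int32)); cv2.fillConvexPoly(m,h,1)
    return cv2.resize(m.astype(np.float32),(560,420),interpolation=cv2.INTER_AREA)
def fit(obs,parts,p0,z,yaw=True):
    def cost(p):
        p=list(p)+([] if yaw else [0]); s=0
        for c,m in obs:
            r=sil(c,parts,p,z); s+=1-np.minimum(r,m).sum()/np.maximum(r,m).sum()
        return s
    n=3 if yaw else 2
    sx=np.vstack([p0[:n]]+[np.array(p0[:n])+np.eye(3)[i][:n]*([.012,.012,.08][i]) for i in range(n)])
    r=minimize(cost,p0[:n],method='Nelder-Mead',options=dict(initial_simplex=sx,xatol=1e-4,fatol=1e-4,maxiter=90))
    return r.x,r.fun
E
python3 - <<'E'
from fit import *
C={n:cam(n) for n in('top','side')}
for l,parts,p0,z in(('crate',CR,[.555,-.232,.19],0),('riser',RI,[.575,.286,0],0),('cover',CV,[.609,.268,0],.06)):
    obs={}
    for n in C:
        r=eyes.regions_of(n,l); print(l,n,[(round(q['confidence'],2),q['bbox']) for q in r][:3])
        if r: obs[n]=(C[n],r[0]['mask'].astype(float))
    if l=='riser':  # add cover mask to riser
        for n in obs:
            cv=eyes.regions_of(n,'cover'); obs[n]=(obs[n][0],np.maximum(obs[n][1],cv[0]['mask'] if cv else 0))
    for k in [list(obs)]+[[n] for n in obs]:
        x,f=fit([obs[n] for n in k],parts,p0,z); print(k,np.round(x,4),round(f,3))
B=[(.592,.078),(.511,.076),(.429,-.038),(.52,-.053),(.591,-.028)]
for n in C:
    for q in eyes.regions_of(n,'bottle0'):
        m=q['mask'].astype(float)
        best=max(B,key=lambda b:(sil(C[n],BO,[*b,0],0)*m).sum())
        x,f=fit([(C[n],m)],BO,[*best,0],0,False); print(n,best,np.round(x,4),round(f,3))
E
```

```text
crate top [(0.57, [357.1, 157.7, 496.2, 251.9])]
crate side [(0.75, [297.0, 124.9, 377.0, 211.0])]
['top', 'side'] [ 0.5573 -0.2352  0.1605] 0.19
['top'] [ 0.5566 -0.2352  0.1559] 0.023
['side'] [ 0.5608 -0.2397  0.1662] 0.152
riser top [(0.94, [79.7, 140.6, 221.7, 255.2])]
riser side []
['top'] [ 0.5737  0.2826 -0.0597] 0.018
['top'] [ 0.5737  0.2826 -0.0597] 0.018
cover top [(0.63, [102.2, 142.9, 210.0, 236.4])]
cover side [(0.8, [81.7, 217.8, 236.3, 315.7])]
['top', 'side'] [0.6097 0.2683 0.0118] 0.057
['top'] [0.6085 0.2686 0.0185] 0.024
['side'] [0.6109 0.2687 0.0225] 0.019
top (0.511, 0.076) [0.5143 0.0735] 0.059
top (0.52, -0.053) [ 0.5164 -0.0533] 0.073
top (0.591, -0.028) [ 0.5902 -0.0312] 0.039
top (0.429, -0.038) [ 0.4257 -0.0421] 0.034
top (0.592, 0.078) [0.5876 0.0752] 0.061
side (0.592, 0.078) [0.5936 0.0723] 0.066
side (0.591, -0.028) [ 0.5997 -0.0375] 0.378
side (0.52, -0.053) [ 0.5212 -0.0553] 0.048
side (0.429, -0.038) [ 0.4284 -0.0434] 0.045
side (0.511, 0.076) [0.5199 0.0718] 0.08
side (0.592, 0.078) [0.5161 0.3999] 0.818
```

```bash
cat > go.py <<'E'
import sys; from h import *
CR0=np.array([.5568,-.2352]); CY=.157
B=dict(A=(.590,.0745),B=(.516,.0735),C=(.427,-.0425),D=(.519,-.0545),E=(.590,-.032))
def cell(i,j): 
    c,s=np.cos(CY),np.sin(CY); x=[-.0305,.0305][i]; y=[-.061,0,.061][j]; return CR0+[c*x-s*y,s*x+c*y]
def plan(x,y,z,adeg,st=None):
    st=st or manip.get_state(); p=np.array(st['position']); w,qx,qy,qz=st['ee_rot']
    from scipy.spatial.transform import Rotation as Ro
    R=Ro.from_quat([qx,qy,qz,w]).as_matrix(); a=np.degrees(np.arctan2(R[1,0],R[0,0]))
    d=R.T@(np.array([x,y,z])-p)/.5; sp=-((adeg-a+180)%360-180)/360
    print('t',round(float(st['clock']),1),'p',np.round(p,4),'a',round(a,2),'tilt z',np.round(R[:,2],3),'q6',round(st['qpos'][5],2),'w',round(float(st['width']),4),'F',np.round(st['contact_force'],1),'g',round(float(st['gripper_force']),1))
    print('  ->',np.round(d,4),round(sp,4),'dist',np.linalg.norm(d)*.5)
def watch(n='top'):
    c=cam(n)
    print(n,[ (round(q['confidence'],2),tuple(np.round(onz(c,q['centre'],0)[:2],3))) for q in eyes.place_of(n,'bottle0')])
E
python3 - <<'E'
from go import *
plan(*B['C'],.206,99)
for j in range(3): print([np.round(cell(i,j),4) for i in(0,1)])
E
```

```text
t 1.2 p [ 0.1878 -0.5435  0.2068] a 19.07 tilt z [ 0. -0. -1.] q6 -0.12 w 0.0853 F [-0.5  0.5  0.4] g 0.0
  -> [ 0.7794 -0.7908  0.0016] -0.222 dist 0.555157093126765
[array([ 0.5362, -0.3002]), array([ 0.5965, -0.2907])]
[array([ 0.5267, -0.24  ]), array([ 0.5869, -0.2304])]
[array([ 0.5171, -0.1797]), array([ 0.5774, -0.1702])]
```

```bash
R='[0.47,0.7794,-0.7908,0,-0.222]'; python3 -m creep '[[0.47,0.7794,-0.7908,0,-0.222],[0.47,0.7794,-0.7908,0,-0.222],[0.47,0.7794,-0.7908,0,-0.222],[0.47,0.7794,-0.7908,0,-0.222],[0.47,0.7794,-0.7908,0,-0.222],[0.47,0.7794,-0.7908,0,-0.222],[0.47,0.7794,-0.7908,0,-0.222],[0.47,0.7794,-0.7908,0,-0.222],[0.47,0.7794,-0.7908,0,-0.222],[0.47,0.7794,-0.7908,0,-0.222]]' 60
python3 - <<'E'
from go import *
plan(*B['C'],.086,99)
E
```

```text
clock: 2.25
position: [0.4038, -0.0904, 0.2072]
ee_rot: [0.001, 0.648, 0.761, 0.0]
contact_force: [1.9, -1.0, 0.8]
width: 0.0398
gripper_force: 0.0
t 2.2 p [ 0.4038 -0.0904  0.2072] a 99.18 tilt z [ 0.001 -0.001 -1.   ] q6 -0.55 w 0.0398 F [ 1.9 -1.   0.8] g 0.0
  -> [0.0874 0.0608 0.2424] 0.0005 dist 0.13237811351693765
```

```bash
python3 -m creep '[[0.47,0.0874,0.0608,0,0],[0.47,0.0874,0.0608,0,0],[0.47,0.0874,0.0608,0,0]]'
python3 - <<'E'
from go import *
plan(*B['C'],.086,99)
c=cam('wrist'); cv2.imwrite('pics/w1.png',c['frame'][:,:,::-1])
for z in(0,.104): print(z,[(round(q['confidence'],2),np.round(q['centre']),np.round(onz(c,q['centre'],z)[:2],4)) for q in eyes.place_of('wrist','bottle0')])
E
```

```text
clock: 2.55
position: [0.4266, -0.0433, 0.2068]
ee_rot: [0.0, 0.648, 0.762, -0.0]
contact_force: [0.4, -1.2, -1.0]
width: 0.0402
gripper_force: 0.0
t 2.5 p [ 0.4266 -0.0433  0.2068] a 99.22 tilt z [-0.    -0.001 -1.   ] q6 -0.42 w 0.0402 F [ 0.4 -1.2 -1. ] g 0.0
  -> [0.0015 0.0011 0.2416] 0.0006 dist 0.12079536019323724
0 [(0.94, array([383.,  82.]), array([0.5183, 0.0762])), (0.87, array([426., 196.]), array([ 0.5934, -0.0316])), (0.82, array([354., 206.]), array([ 0.5167, -0.0565])), (0.69, array([446.,  96.]), array([0.5865, 0.0737])), (0.61, array([278., 188.]), array([ 0.4303, -0.0492]))]
0.104 [(0.94, array([383.,  82.]), array([0.4902, 0.0608])), (0.87, array([426., 196.]), array([ 0.5444, -0.017 ])), (0.82, array([354., 206.]), array([ 0.489, -0.035])), (0.69, array([446.,  96.]), array([0.5394, 0.059 ])), (0.61, array([278., 188.]), array([ 0.4267, -0.0297]))]
```

View pics/w1.png

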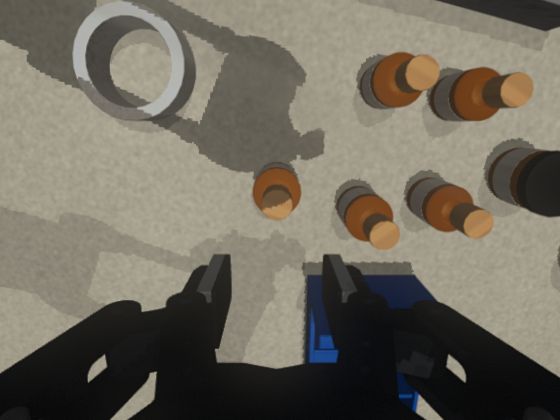

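The wrist view shows all five bottles upright, with C's stopper at (277,207), D (384,235), E (477,223), B (423,72), A (516,90); the jaws are open around C's column.

```bash
python3 - <<'E'
from go import *
c=cam('wrist')
for n,p in dict(C=(277,205),D=(384,235),E=(477,223),B=(423,72),A=(516,90)).items(): print(n,np.round(onz(c,p,.104)[:2],4))
E
python3 -m creep '[[0.47,0.001,0.001,0.1,0],[0.47,0.001,0.001,0.2,0],[0.47,0.001,0.001,0.2416,0],[0.47,0.001,0.001,0.2416,0],[0.1,0.001,0.001,0.2416,0],[0.1,0.001,0.001,0.2416,0],[0.1,0.001,0.001,0.2416,0],[0.1,0.001,0.001,0.2416,0]]' 60
```

```text
C [ 0.4274 -0.046 ]
D [ 0.5181 -0.0574]
E [ 0.5917 -0.0356]
B [0.5176 0.0697]
A [0.5903 0.0692]
clock: 3.55
position: [0.4278, -0.0441, 0.0872]
ee_rot: [0.001, 0.65, 0.76, 0.001]
contact_force: [-0.7, -0.5, 0.3]
width: 0.0087
gripper_force: 0.0
```

Run:
```python
from go import *
c=cam('wrist'); d=cam('side'); cv2.imwrite('pics/w2.png',np.hstack([c['frame'],d['frame']])[:,:,::-1][::1])
im=cv2.imread('pics/w2.png'); cv2.imwrite('pics/w2.png',cv2.resize(im,(800,300)))
watch('side')
```

```text
side [(0.86, (np.float64(0.592), np.float64(-0.029))), (0.78, (np.float64(0.519), np.float64(-0.059))), (0.75, (np.float64(0.587), np.float64(0.079))), (0.74, (np.float64(0.417), np.float64(-0.031)))]
```

View pics/w2.png

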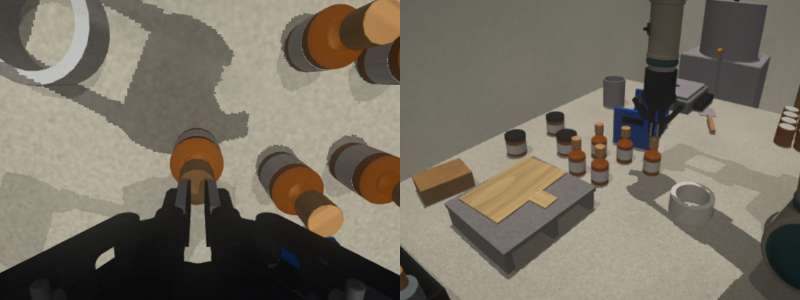

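Run:
```python
from go import *
c=cam('wrist'); d=cam('side'); a=c['frame'][150:330,190:370]; b=d['frame'][130:270,300:440]
cv2.imwrite('pics/w3.png',np.hstack([cv2.resize(a,(400,400)),cv2.resize(b,(400,400))])[:,:,::-1])
p=manip.get_state()['position']; print(proj(c,p),proj(d,p))
```

```text
[274.25859863 250.68773345] [355.47033189 201.4693687 ]
```

View pics/w3.png

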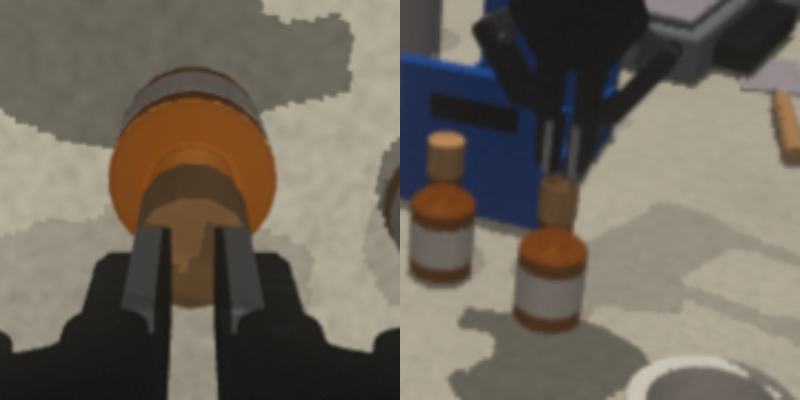

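Run:
```python
from go import *
c=cam('wrist'); d=cam('side'); t=cam('top')
for k in(c,d): print('cam',np.round(-np.array(k['R']).T@k['t'],3), 'fwd',np.round(np.array(k['R'])[2],3))
p=np.array(manip.get_state()['position']); print(p)
for y in(-.046,-.038,-.03):
    for z in (0,.104): print(y,z,'wrist',np.round(proj(c,[.425,y,z])),'side',np.round(proj(d,[.425,y,z])))
for dz in(-.014,0,.02,.04): print('tip',dz,np.round(proj(c,p+[0,0,dz])),np.round(proj(d,p+[0,0,dz])))
for n in('wrist','side'):
    for q in eyes.regions_of(n,'bottle0'): print(n,round(q['confidence'],2),q['bbox'])
```

```text
cam [0.418 0.021 0.253] fwd [ 0.041 -0.256 -0.966]
cam [0.146 0.607 0.465] fwd [ 0.492 -0.716 -0.494]
[ 0.42683283 -0.04373312  0.08595634]
-0.046 0 wrist [272. 212.] side [353. 240.]
-0.046 0.104 wrist [270. 269.] side [358. 193.]
-0.038 0 wrist [274. 202.] side [351. 242.]
-0.038 0.104 wrist [272. 253.] side [356. 194.]
-0.03 0 wrist [275. 191.] side [349. 243.]
-0.03 0.104 wrist [275. 237.] side [354. 196.]
tip -0.014 [275. 242.] [355. 208.]
tip 0 [274. 251.] [355. 202.]
tip 0.02 [274. 267.] [357. 192.]
tip 0.04 [274. 287.] [358. 182.]
wrist 0.84 [362.0, 211.5, 483.1, 331.6]
wrist 0.77 [238.7, 185.0, 312.7, 291.2]
wrist 0.68 [399.7, 0.0, 560.0, 100.9]
wrist 0.6 [499.1, 51.3, 557.9, 121.1]
wrist 0.57 [464.3, 200.7, 559.6, 292.4]
side 0.97 [266.6, 168.0, 291.5, 223.6]
side 0.93 [340.9, 193.8, 368.2, 244.3]
side 0.91 [265.2, 203.4, 292.6, 260.8]
side 0.81 [301.9, 176.0, 326.9, 227.9]
```

```bash
cat >> h.py <<'E'
def tri(obs):
    A=np.zeros((3,3));b=np.zeros(3)
    for c,px in obs:
        o,d=ray(c,px); d=d/np.linalg.norm(d); P=np.eye(3)-np.outer(d,d); A+=P; b+=P@o
    X=np.linalg.solve(A,b); return X,[np.linalg.norm(proj(c,X)-px) for c,px in obs]
E
python3 -m creep '[[0.6,0,0,0,0],[0.6,0,0,0,0],[0.6,0,0,0,0]]'
python3 - <<'E'
from go import *
c=cam('wrist'); d=cam('side'); a=c['frame'][150:350,180:380]; b=d['frame'][130:270,300:440]
print(tri([(c,(275,252)),(d,(356,192))]), c['fx'])
cv2.imwrite('pics/w4.png',np.hstack([cv2.resize(a,(400,400)),cv2.resize(b,(400,400))])[:,:,::-1])
E
```

```text
clock: 4.4
position: [0.4268, -0.0438, 0.086]
ee_rot: [0.0, 0.65, 0.76, -0.0]
contact_force: [-0.0, 0.5, 1.0]
width: 0.0507
gripper_force: 0.0
(array([ 0.42509062, -0.03539289,  0.109998  ]), [np.float64(1.7989943953093654), np.float64(0.43840728910851157)]) 347.2933563937813
```

View pics/w4.png

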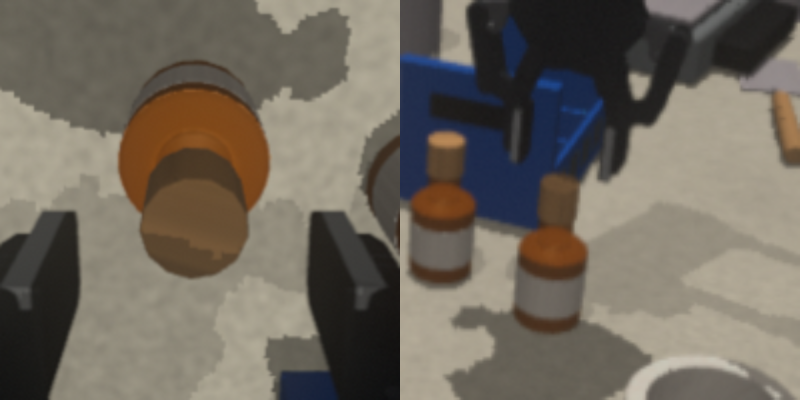

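The view shows the fingertips about level with the stopper's top (triangulated z≈0.11), at x and y well centred: the tips really stand ~37 mm higher than the stated geometry suggests. I descend that much more, watching force.

```bash
python3 -m creep '[[0.5,0,0,0.02,0],[0.5,0,0,0.04,0],[0.5,0,0,0.05,0],[0.5,0,0,0.05,0]]'
python3 -m creep '[[0.5,0,0,0.01,0],[0.5,0,0,0.02,0],[0.5,0,0,0.02,0]]'
python3 - <<'E'
from go import *
c=cam('wrist'); d=cam('side'); a=c['frame'][150:350,180:380]; b=d['frame'][130:270,300:440]
cv2.imwrite('pics/w5.png',np.hstack([cv2.resize(a,(400,400)),cv2.resize(b,(400,400))])[:,:,::-1])
E
```

```text
clock: 4.9
position: [0.4257, -0.0435, 0.0597]
ee_rot: [-0.001, 0.65, 0.76, -0.001]
contact_force: [-0.6, 0.2, 0.6]
width: 0.0425
gripper_force: 0.0
clock: 5.2
position: [0.4264, -0.0437, 0.0504]
ee_rot: [-0.001, 0.65, 0.76, -0.0]
contact_force: [-0.6, -0.8, 1.1]
width: 0.0426
gripper_force: 0.0
```

View pics/w5.png

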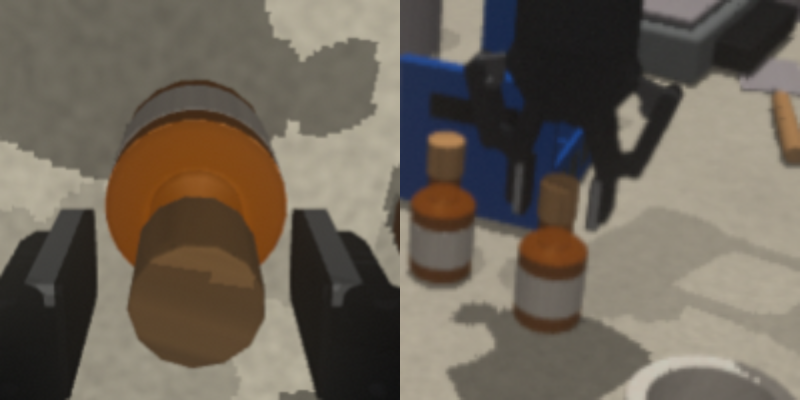

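```bash
python3 -m creep '[[0.1,0,0,0,0],[0.1,0,0,0,0],[0.1,0,0,0,0],[0.1,0,0,0,0]]' 60
python3 -m creep '[[0.1,0,0,-0.05,0],[0.1,0,0,-0.12,0],[0.1,0,0,-0.22,0],[0.1,0,0,-0.28,0],[0.1,0,0,-0.28,0]]'
python3 - <<'E'
from go import *
plan(*cell(0,0),.19,99)
d=cam('side')
for q in eyes.regions_of('side','bottle0'):
    m=q['mask']; print(q['bbox'],round(q['confidence'],2))
E
```

```text
clock: 5.7
position: [0.4272, -0.0439, 0.0514]
ee_rot: [0.0, 0.65, 0.76, 0.0]
contact_force: [-0.2, 0.1, 2.8]
width: 0.0242
gripper_force: 58.9
clock: 6.2
position: [0.4298, -0.0445, 0.1949]
ee_rot: [0.004, 0.649, 0.76, 0.002]
contact_force: [1.6, 0.4, -1.6]
width: 0.0243
gripper_force: 59.8
t 6.2 p [ 0.4298 -0.0445  0.1949] a 98.99 tilt z [ 0.009 -0.002 -1.   ] q6 -0.42 w 0.0243 F [ 1.6  0.4 -1.6] g 59.8
  -> [-0.5383  0.1301  0.013 ] -0.0 dist 0.27698426506056045
[233.3, 190.9, 261.0, 248.5] 0.89
[303.2, 175.1, 324.7, 228.4] 0.89
[266.1, 169.4, 288.7, 222.9] 0.84
[265.3, 202.6, 291.5, 259.4] 0.77
[344.0, 118.0, 372.4, 177.4] 0.56
```

```bash
python3 -m creep '[[0.1,-0.5383,0.1301,0,0],[0.1,-0.5383,0.1301,0,0],[0.1,-0.5383,0.1301,0,0],[0.1,-0.5383,0.1301,0,0],[0.1,-0.5383,0.1301,0,0],[0.1,-0.5383,0.1301,0,0],[0.1,-0.5383,0.1301,0,0],[0.1,-0.5383,0.1301,0,0]]'
python3 - <<'E'
from go import *
plan(*cell(0,0),.058,99)
c=cam('top');d=cam('side')
for n in('top','side'):
  for q in eyes.place_of(n,'bottle0'): print(n,round(q['confidence'],2),np.round(onz(c if n=='top' else d,q['centre'],0),3),np.round(onz(c if n=='top' else d,q['centre'],.145),3))
E
```

```text
clock: 7.1
position: [0.5316, -0.2987, 0.1876]
ee_rot: [-0.003, 0.65, 0.76, -0.0]
contact_force: [-0.2, 0.3, -1.7]
width: 0.0244
gripper_force: 59.6
t 7.1 p [ 0.5316 -0.2987  0.1876] a 98.92 tilt z [-0.005  0.004 -1.   ] q6 -0.78 w 0.0244 F [-0.2  0.3 -1.7] g 59.6
  -> [-0.0058  0.0099  0.2591] -0.0002 dist 0.1296825261918717
top 0.92 [ 0.592 -0.033  0.   ] [ 0.572 -0.025  0.145]
top 0.72 [ 0.517 -0.047  0.   ] [ 0.51  -0.037  0.145]
top 0.64 [ 0.545 -0.363  0.   ] [ 0.533 -0.296  0.145]
top 0.64 [0.515 0.072 0.   ] [0.509 0.061 0.145]
top 0.56 [0.592 0.075 0.   ] [0.572 0.064 0.145]
side 0.93 [ 0.696 -0.673  0.   ] [ 0.525 -0.274  0.145]
side 0.87 [0.591 0.083 0.   ] [0.452 0.246 0.145]
side 0.86 [ 0.592 -0.038  0.   ] [0.453 0.163 0.145]
side 0.76 [ 0.522 -0.057  0.   ] [0.405 0.15  0.145]
side 0.65 [ 0.517  0.081 -0.   ] [0.401 0.245 0.145]
```

```bash
python3 -m creep '[[0.1,-0.0058,0.0099,0,0],[0.1,-0.0058,0.0099,0.08,0],[0.1,-0.0058,0.0099,0.13,0],[0.1,-0.0058,0.0099,0.13,0],[0.1,-0.0058,0.0099,0.13,0]]'
python3 - <<'E'
from go import *
plan(*cell(0,0),.058,99)
E
```

```text
clock: 7.8
position: [0.539, -0.3014, 0.1265]
ee_rot: [0.0, 0.649, 0.761, 0.0]
contact_force: [-0.4, -0.7, -0.6]
width: 0.0242
gripper_force: 59.5
t 7.8 p [ 0.539  -0.3014  0.1265] a 99.02 tilt z [ 0. -0. -1.] q6 -0.78 w 0.0242 F [-0.4 -0.7 -0.6] g 59.5
  -> [ 0.0032 -0.0052  0.1371] 0.0001 dist 0.06860728999695109
```

```bash
python3 -m creep '[[0.1,0.0032,-0.0052,0,0],[0.1,0.0032,-0.0052,0.05,0],[0.1,0.0032,-0.0052,0.09,0],[0.1,0.0032,-0.0052,0.12,0],[0.1,0.0032,-0.0052,0.136,0],[0.1,0.0032,-0.0052,0.136,0]]'
python3 - <<'E'
from go import *
plan(*cell(0,0),.058,99)
E
```

```text
clock: 8.4
position: [0.5357, -0.3004, 0.0582]
ee_rot: [0.0, 0.65, 0.76, -0.0]
contact_force: [0.5, 0.2, -1.6]
width: 0.0244
gripper_force: 59.6
t 8.4 p [ 0.5357 -0.3004  0.0582] a 98.99 tilt z [ 0. -0. -1.] q6 -0.78 w 0.0244 F [ 0.5  0.2 -1.6] g 59.6
  -> [0.0002 0.001  0.0005] -0.0 dist 0.0005727087727235915
```

```bash
python3 -m creep '[[0.1,0,0,0.002,0],[0.47,0,0,0.002,0],[0.47,0,0,0.002,0],[0.47,0,0,0.002,0],[0.47,0,0,-0.1,0],[0.47,0,0,-0.2,0],[0.47,0,0,-0.264,0],[0.47,0,0,-0.264,0]]'
python3 - <<'E'
from go import *
plan(.5185,-.056,.19,99)
for n in('top','side'): watch(n)
c=cam('top')
for q in eyes.regions_of('top','bottle0'): print(q['bbox'])
print(proj(c,[*cell(0,0),.109]),proj(c,[*cell(0,0),.01]))
E
```

```text
clock: 9.2
position: [0.5388, -0.3026, 0.1968]
ee_rot: [0.006, 0.649, 0.76, 0.001]
contact_force: [0.7, 0.1, -0.4]
width: 0.0401
gripper_force: 0.0
t 9.2 p [ 0.5388 -0.3026  0.1968] a 98.99 tilt z [ 0.011 -0.008 -1.   ] q6 -0.78 w 0.0401 F [ 0.7  0.1 -0.4] g 0.0
  -> [0.4935 0.0368 0.0094] -0.0 dist 0.24749817412815553
top [(0.86, (np.float64(0.542), np.float64(-0.304))), (0.82, (np.float64(0.591), np.float64(0.072))), (0.68, (np.float64(0.524), np.float64(-0.058))), (0.65, (np.float64(0.592), np.float64(-0.035))), (0.6, (np.float64(0.516), np.float64(0.068))), (0.17, (np.float64(0.574), np.float64(0.282)))]
side [(0.94, (np.float64(0.517), np.float64(-0.051))), (0.82, (np.float64(0.588), np.float64(0.081))), (0.81, (np.float64(0.527), np.float64(-0.279))), (0.77, (np.float64(0.52), np.float64(0.084))), (0.7, (np.float64(0.595), np.float64(-0.034)))]
[437.1, 203.4, 472.8, 231.8]
[244.2, 175.4, 268.2, 206.6]
[302.2, 172.8, 325.1, 205.1]
[246.6, 216.4, 267.9, 241.7]
[310.5, 215.5, 339.4, 236.2]
[468.03271254 213.71438278] [446.94921874 217.73012738]
```

```bash
python3 -m creep '[[0.47,0.488,0.042,0,0],[0.47,0.488,0.042,0,0],[0.47,0.488,0.042,0,0],[0.47,0.488,0.042,0,0],[0.47,0.488,0.042,0,0],[0.47,0.488,0.042,0,0],[0.47,0.488,0.042,0,0],[0.47,0.488,0.042,0,0]]'
python3 - <<'E'
from go import *
plan(.5185,-.056,.051,99)
c=cam('wrist')
q=eyes.regions_of('wrist','bottle0'); print([(round(r['confidence'],2),r['bbox']) for r in q])
m=sorted(q,key=lambda r:abs((r['bbox'][0]+r['bbox'][2])/2-278))[0]
print(fit:=__import__('fit').fit([(c,m['mask'].astype(float))],__import__('fit').BO,[.5185,-.056,0],0,False))
E
```

```text
clock: 10.3
position: [0.5183, -0.0569, 0.1894]
ee_rot: [-0.0, 0.65, 0.76, -0.001]
contact_force: [0.1, -1.3, -0.3]
width: 0.0399
gripper_force: 0.0
t 10.3 p [ 0.5183 -0.0569  0.1894] a 98.97 tilt z [-0.001 -0.001 -1.   ] q6 -0.4 w 0.0399 F [ 0.1 -1.3 -0.3] g 0.0
  -> [0.0019 0.0009 0.2767] -0.0001 dist 0.13836591600420434
[(0.94, [345.4, 20.4, 429.3, 90.9]), (0.74, [249.1, 159.7, 305.2, 224.3]), (0.73, [333.3, 150.5, 395.3, 211.9]), (0.67, [268.6, 0.0, 329.6, 75.8])]
(array([ 0.51989166, -0.05448341]), np.float64(0.031055276381909525))
```

```bash
python3 -m creep '[[0.47,0.003,0.003,0.1,0],[0.47,0.003,0.003,0.2,0],[0.47,0.003,0.003,0.277,0],[0.47,0.003,0.003,0.277,0],[0.1,0.003,0.003,0.277,0],[0.1,0.003,0.003,0.277,0],[0.1,0.003,0.003,0.277,0]]' 60
python3 -m creep '[[0.1,0,0,-0.05,0],[0.1,0,0,-0.12,0],[0.1,0,0,-0.22,0],[0.1,0,0,-0.285,0],[0.1,0,0,-0.285,0]]' | grep -E 'grip|width'
python3 -m creep '[[0.1,-0.49,0.079,0,0],[0.1,-0.49,0.079,0,0],[0.1,-0.49,0.079,0,0],[0.1,-0.49,0.079,0,0],[0.1,-0.49,0.079,0,0],[0.1,-0.49,0.079,0,0],[0.1,-0.49,0.079,0,0],[0.1,-0.49,0.079,0,0]]'
python3 - <<'E'
from go import *
plan(*cell(1,0),.0575,99); watch()
E
```

```text
clock: 11.1
position: [0.5213, -0.0551, 0.0535]
ee_rot: [0.002, 0.65, 0.76, 0.001]
contact_force: [-0.2, -0.3, -1.9]
width: 0.024
gripper_force: 58.8
width: 0.0242
gripper_force: 59.5
clock: 12.4
position: [0.5962, -0.289, 0.1936]
ee_rot: [-0.001, 0.649, 0.76, 0.0]
contact_force: [1.1, -0.1, -1.5]
width: 0.0242
gripper_force: 59.4
t 12.4 p [ 0.5962 -0.289   0.1936] a 99.01 tilt z [-0.001  0.001 -1.   ] q6 -0.71 w 0.0242 F [ 1.1 -0.1 -1.5] g 59.4
  -> [-0.0037  0.0003  0.2723] 0.0 dist 0.136152793876264
top [(0.84, (np.float64(0.619), np.float64(-0.348))), (0.81, (np.float64(0.538), np.float64(-0.302))), (0.69, (np.float64(0.6), np.float64(-0.033))), (0.68, (np.float64(0.519), np.float64(0.071))), (0.63, (np.float64(0.594), np.float64(0.076)))]
```

```bash
python3 -m creep '[[0.1,-0.003,0,0.05,0],[0.1,-0.003,0,0.12,0],[0.1,-0.003,0,0.19,0],[0.1,-0.003,0,0.24,0],[0.1,-0.003,0,0.273,0],[0.1,-0.003,0,0.273,0],[0.1,-0.003,0,0.273,0]]'
python3 -m creep '[[0.47,0,0,0,0],[0.47,0,0,0,0],[0.47,0,0,0,0],[0.47,0,0,-0.1,0],[0.47,0,0,-0.2,0],[0.47,0,0,-0.273,0],[0.47,0,0,-0.273,0]]'| grep -E 'force|width'
python3 -m creep '[[0.47,0.509,0.069,0,0],[0.47,0.509,0.069,0,0],[0.47,0.509,0.069,0,0],[0.47,0.509,0.069,0,0],[0.47,0.509,0.069,0,0],[0.47,0.509,0.069,0,0],[0.47,0.509,0.069,0,0],[0.47,0.509,0.069,0,0]]'
python3 - <<'E'
from go import *
plan(.591,-.034,.051,99)
c=cam('wrist')
q=eyes.regions_of('wrist','bottle0'); print([(round(r['confidence'],2),r['bbox']) for r in q])
m=sorted(q,key=lambda r:abs((r['bbox'][0]+r['bbox'][2])/2-278)+abs(r['bbox'][3]-224))[0]
print(fit:=__import__('fit').fit([(c,m['mask'].astype(float))],__import__('fit').BO,[.591,-.034,0],0,False))
watch()
E
```

```text
clock: 13.2
position: [0.5973, -0.2906, 0.058]
ee_rot: [0.0, 0.649, 0.761, 0.0]
contact_force: [0.2, -0.2, -1.2]
width: 0.024
gripper_force: 62.3
contact_force: [0.3, -0.1, 0.6]
width: 0.0403
gripper_force: 0.0
clock: 14.7
position: [0.5914, -0.0359, 0.1937]
ee_rot: [0.0, 0.65, 0.76, -0.0]
contact_force: [0.2, 0.3, 0.2]
width: 0.0402
gripper_force: 0.0
t 14.7 p [ 0.5914 -0.0359  0.1937] a 98.98 tilt z [-0.    -0.001 -1.   ] q6 -0.33 w 0.0402 F [0.2 0.3 0.2] g 0.0
  -> [ 4.100e-03 -1.000e-04  2.853e-01] -0.0001 dist 0.14268791936726005
[(0.81, [266.9, 36.1, 321.5, 98.6]), (0.69, [255.5, 161.1, 305.7, 221.7]), (0.65, [174.4, 19.4, 241.2, 86.3])]
(array([ 0.5940432, -0.0323022]), np.float64(0.04836635612124396))
top [(0.84, (np.float64(0.593), np.float64(-0.03))), (0.55, (np.float64(0.674), np.float64(0.009)))]
```

```bash
python3 -m creep '[[0.47,0.005,0.003,0.1,0],[0.47,0.005,0.003,0.2,0],[0.47,0.005,0.003,0.285,0],[0.47,0.005,0.003,0.285,0],[0.1,0.005,0.003,0.285,0],[0.1,0.005,0.003,0.285,0],[0.1,0.005,0.003,0.285,0]]' 60
python3 -m creep '[[0.1,0,0,-0.05,0],[0.1,0,0,-0.12,0],[0.1,0,0,-0.22,0],[0.1,0,0,-0.285,0],[0.1,0,0,-0.285,0]]' | grep -E 'grip|width'
python3 -m creep '[[0.1,-0.388,-0.195,0,0],[0.1,-0.388,-0.195,0,0],[0.1,-0.388,-0.195,0,0],[0.1,-0.388,-0.195,0,0],[0.1,-0.388,-0.195,0,0],[0.1,-0.388,-0.195,0,0],[0.1,-0.388,-0.195,0,0],[0.1,-0.388,-0.195,0,0]]'
python3 - <<'E'
from go import *
plan(*cell(0,1),.0575,99); watch()
E
```

```text
clock: 15.6
position: [0.5944, -0.0327, 0.0539]
ee_rot: [0.002, 0.65, 0.76, 0.001]
contact_force: [0.3, -0.4, -1.9]
width: 0.0239
gripper_force: 58.9
width: 0.0243
gripper_force: 59.5
clock: 16.9
position: [0.5267, -0.2376, 0.194]
ee_rot: [-0.0, 0.649, 0.761, 0.0]
contact_force: [0.2, -0.5, -1.7]
width: 0.0243
gripper_force: 59.6
t 16.9 p [ 0.5267 -0.2376  0.194 ] a 99.06 tilt z [ 0.     0.001 -1.   ] q6 -0.7 w 0.0243 F [ 0.2 -0.5 -1.7] g 59.6
  -> [-0.005  -0.001   0.2729] 0.0002 dist 0.1364971259189664
top [(0.88, (np.float64(0.589), np.float64(0.079))), (0.87, (np.float64(0.593), np.float64(-0.294))), (0.72, (np.float64(0.512), np.float64(0.068))), (0.71, (np.float64(0.539), np.float64(-0.291)))]
```

```bash
python3 -m creep '[[0.1,-0.004,-0.001,0.05,0],[0.1,-0.004,-0.001,0.12,0],[0.1,-0.004,-0.001,0.19,0],[0.1,-0.004,-0.001,0.24,0],[0.1,-0.004,-0.001,0.273,0],[0.1,-0.004,-0.001,0.273,0],[0.1,-0.004,-0.001,0.273,0]]'
python3 -m creep '[[0.47,0,0,0,0],[0.47,0,0,0,0],[0.47,0,0,0,0],[0.47,0,0,-0.1,0],[0.47,0,0,-0.2,0],[0.47,0,0,-0.273,0],[0.47,0,0,-0.273,0]]'| grep -E 'force|width'
python3 -m creep '[[0.47,0.62,0.076,0,0],[0.47,0.62,0.076,0,0],[0.47,0.62,0.076,0,0],[0.47,0.62,0.076,0,0],[0.47,0.62,0.076,0,0],[0.47,0.62,0.076,0,0],[0.47,0.62,0.076,0,0],[0.47,0.62,0.076,0,0],[0.47,0.62,0.076,0,0]]'
python3 - <<'E'
from go import *
plan(.516,.072,.051,99)
c=cam('wrist')
q=eyes.regions_of('wrist','bottle0'); print([(round(r['confidence'],2),r['bbox']) for r in q])
m=sorted(q,key=lambda r:abs((r['bbox'][0]+r['bbox'][2])/2-278)+abs(r['bbox'][3]-224))[0]
print(fit:=__import__('fit').fit([(c,m['mask'].astype(float))],__import__('fit').BO,[.516,.072,0],0,False))
watch()
E
```

```text
clock: 17.7
position: [0.5268, -0.2401, 0.0574]
ee_rot: [-0.0, 0.649, 0.761, 0.0]
contact_force: [0.8, 0.3, -1.5]
width: 0.0243
gripper_force: 62.2
contact_force: [0.5, -0.3, -0.1]
width: 0.0399
gripper_force: 0.0
clock: 19.3
position: [0.5153, 0.0701, 0.1936]
ee_rot: [0.0, 0.649, 0.76, -0.001]
contact_force: [-0.5, 0.2, -0.0]
width: 0.0399
gripper_force: 0.0
t 19.3 p [0.5153 0.0701 0.1936] a 99.01 tilt z [-0.    -0.001 -1.   ] q6 -0.15 w 0.0399 F [-0.5  0.2 -0. ] g 0.0
  -> [0.004  0.0021 0.2852] 0.0 dist 0.14261369778773486
[(0.93, [322.7, 169.4, 387.9, 233.5]), (0.93, [253.4, 161.0, 303.0, 220.6])]
(array([0.5172379 , 0.07289745]), np.float64(0.05194771173342416))
top [(0.73, (np.float64(0.519), np.float64(-0.24))), (0.62, (np.float64(0.594), np.float64(-0.29))), (0.61, (np.float64(0.536), np.float64(-0.303)))]
```

```bash
python3 -m creep '[[0.47,0.004,0.004,0.1,0],[0.47,0.004,0.004,0.2,0],[0.47,0.004,0.004,0.285,0],[0.47,0.004,0.004,0.285,0],[0.1,0.004,0.004,0.285,0],[0.1,0.004,0.004,0.285,0],[0.1,0.004,0.004,0.285,0]]' 60
python3 -m creep '[[0.1,0,0,-0.05,0],[0.1,0,0,-0.12,0],[0.1,0,0,-0.22,0],[0.1,0,0,-0.285,0],[0.1,0,0,-0.285,0]]' | grep -E 'grip|width'
python3 -m creep '[[0.1,-0.62,0.044,0,0],[0.1,-0.62,0.044,0,0],[0.1,-0.62,0.044,0,0],[0.1,-0.62,0.044,0,0],[0.1,-0.62,0.044,0,0],[0.1,-0.62,0.044,0,0],[0.1,-0.62,0.044,0,0],[0.1,-0.62,0.044,0,0],[0.1,-0.62,0.044,0,0]]'
python3 - <<'E'
from go import *
plan(*cell(1,1),.0575,99); watch()
E
```

```text
clock: 20.2
position: [0.5191, 0.0731, 0.0538]
ee_rot: [0.002, 0.65, 0.76, 0.002]
contact_force: [0.3, -0.7, -1.0]
width: 0.0244
gripper_force: 58.8
width: 0.0242
gripper_force: 59.4
clock: 21.6
position: [0.5865, -0.2282, 0.1937]
ee_rot: [-0.001, 0.65, 0.76, 0.0]
contact_force: [-1.1, 0.4, -1.0]
width: 0.0246
gripper_force: 59.2
t 21.6 p [ 0.5865 -0.2282  0.1937] a 98.98 tilt z [-0.001  0.002 -1.   ] q6 -0.64 w 0.0246 F [-1.1  0.4 -1. ] g 59.2
  -> [-0.005   0.0004  0.2723] -0.0 dist 0.1361871812470341
top [(0.92, (np.float64(0.537), np.float64(-0.3))), (0.78, (np.float64(0.528), np.float64(-0.238))), (0.74, (np.float64(0.591), np.float64(0.076))), (0.64, (np.float64(0.608), np.float64(-0.275))), (0.5, (np.float64(0.599), np.float64(-0.289)))]
```

```bash
python3 -m creep '[[0.1,-0.004,0,0.05,0],[0.1,-0.004,0,0.12,0],[0.1,-0.004,0,0.19,0],[0.1,-0.004,0,0.24,0],[0.1,-0.004,0,0.273,0],[0.1,-0.004,0,0.273,0],[0.1,-0.004,0,0.273,0]]'
python3 -m creep '[[0.47,0,0,0,0],[0.47,0,0,0,0],[0.47,0,0,0,0],[0.47,0,0,-0.1,0],[0.47,0,0,-0.2,0],[0.47,0,0,-0.273,0],[0.47,0,0,-0.273,0]]'| grep -E 'force|width'
python3 -m creep '[[0.47,0.6,0.103,0,0],[0.47,0.6,0.103,0,0],[0.47,0.6,0.103,0,0],[0.47,0.6,0.103,0,0],[0.47,0.6,0.103,0,0],[0.47,0.6,0.103,0,0],[0.47,0.6,0.103,0,0],[0.47,0.6,0.103,0,0],[0.47,0.6,0.103,0,0]]'
python3 - <<'E'
from go import *
plan(.591,.074,.051,99)
c=cam('wrist')
q=eyes.regions_of('wrist','bottle0'); print([(round(r['confidence'],2),r['bbox']) for r in q])
m=sorted(q,key=lambda r:abs((r['bbox'][0]+r['bbox'][2])/2-278)+abs(r['bbox'][3]-224))[0]
print(fit:=__import__('fit').fit([(c,m['mask'].astype(float))],__import__('fit').BO,[.591,.074,0],0,False))
watch()
E
```

```text
clock: 22.4
position: [0.5876, -0.2298, 0.0579]
ee_rot: [0.0, 0.649, 0.761, 0.0]
contact_force: [-0.2, 0.9, -0.7]
width: 0.0243
gripper_force: 62.2
contact_force: [-0.1, -0.5, -0.0]
width: 0.04
gripper_force: 0.0
clock: 24.0
position: [0.5913, 0.0719, 0.1935]
ee_rot: [0.0, 0.65, 0.76, -0.001]
contact_force: [-0.3, 0.2, -0.4]
width: 0.0401
gripper_force: 0.0
t 24.0 p [0.5913 0.0719 0.1935] a 98.97 tilt z [-0.001 -0.001 -1.   ] q6 -0.15 w 0.0401 F [-0.3  0.2 -0.4] g 0.0
  -> [4.50e-03 2.00e-04 2.85e-01] -0.0001 dist 0.14253063809461544
[(0.95, [249.0, 162.1, 301.6, 222.6])]
(array([0.59136588, 0.07336917]), np.float64(0.034530458840110634))
top [(0.81, (np.float64(0.524), np.float64(-0.242))), (0.74, (np.float64(0.586), np.float64(-0.23))), (0.71, (np.float64(0.601), np.float64(-0.287))), (0.64, (np.float64(0.534), np.float64(-0.3)))]
```

```bash
python3 -m creep '[[0.47,0.004,0,0.1,0],[0.47,0.004,0,0.2,0],[0.47,0.004,0,0.285,0],[0.47,0.004,0,0.285,0],[0.1,0.004,0,0.285,0],[0.1,0.004,0,0.285,0],[0.1,0.004,0,0.285,0]]' 60
python3 -m creep '[[0.1,0,0,-0.05,0],[0.1,0,0,-0.12,0],[0.1,0,0,-0.22,0],[0.1,0,0,-0.285,0],[0.1,0,0,-0.285,0]]' | grep -E 'grip|width'
python3 -m creep '[[0.1,-0.478,-0.225,0,0],[0.1,-0.478,-0.225,0,0],[0.1,-0.478,-0.225,0,0],[0.1,-0.478,-0.225,0,0],[0.1,-0.478,-0.225,0,0],[0.1,-0.478,-0.225,0,0],[0.1,-0.478,-0.225,0,0],[0.1,-0.478,-0.225,0,0],[0.1,-0.478,-0.225,0,0]]'
python3 - <<'E'
from go import *
plan(*cell(0,2),.0575,99); watch()
E
```

```text
clock: 24.9
position: [0.5932, 0.0747, 0.054]
ee_rot: [0.002, 0.65, 0.76, 0.002]
contact_force: [-0.1, -0.7, -2.1]
width: 0.0245
gripper_force: 58.9
width: 0.0239
gripper_force: 59.6
clock: 26.3
position: [0.5177, -0.1771, 0.1939]
ee_rot: [-0.0, 0.649, 0.761, 0.0]
contact_force: [-0.1, 0.9, -2.7]
width: 0.0242
gripper_force: 59.7
t 26.3 p [ 0.5177 -0.1771  0.1939] a 99.08 tilt z [ 0.     0.001 -1.   ] q6 -0.62 w 0.0242 F [-0.1  0.9 -2.7] g 59.7
  -> [-0.0053 -0.002   0.2729] 0.0002 dist 0.1364726268202675
top [(0.73, (np.float64(0.524), np.float64(0.283))), (0.68, (np.float64(0.606), np.float64(-0.293))), (0.65, (np.float64(0.525), np.float64(-0.214))), (0.62, (np.float64(0.586), np.float64(-0.233)))]
```

```bash
python3 -m creep '[[0.1,-0.004,-0.002,0.05,0],[0.1,-0.004,-0.002,0.12,0],[0.1,-0.004,-0.002,0.19,0],[0.1,-0.004,-0.002,0.24,0],[0.1,-0.004,-0.002,0.273,0],[0.1,-0.004,-0.002,0.273,0],[0.1,-0.004,-0.002,0.273,0]]'
python3 -m creep '[[0.47,0,0,0,0],[0.47,0,0,0,0],[0.47,0,0,0,0],[0.47,0,0,-0.1,0],[0.47,0,0,-0.2,0],[0.47,0,0,-0.273,0],[0.47,0,0,-0.273,0]]'| grep -E 'force|width'
python3 -m creep '[[0,0.6,0,0,0],[0,0.6,0,0,0],[0,0.6,0,0,0],[0,0.6,0,0,0],[0,0.6,0,0,0],[0,0.6,0,0,0],[0,0.6,0,0,0]]'
python3 - <<'E'
from go import *
from fit import *
plan(.60,.27,.194,181)
for n in('top','side'): watch(n)
C={n:cam(n) for n in('top','side')}
cv2.imwrite('pics/t6.png',cv2.resize(np.hstack([C[n]['frame'] for n in C]),(800,300))[:,:,::-1])
for l,parts,p0,z in(('crate',CR,[.5568,-.2352,.157],0),('riser',RI,[.5737,.2826,-.06],0),('cover',CV,[.609,.268,0.015],.06)):
    obs={}
    for n in C:
        r=eyes.regions_of(n,l)
        if r: obs[n]=(C[n],r[0]['mask'].astype(float))
    if l=='riser':
        for n in obs:
            cv=eyes.regions_of(n,'cover'); obs[n]=(obs[n][0],np.maximum(obs[n][1],cv[0]['mask'] if cv else 0))
    for n in obs:
        x,f=fit([obs[n]],parts,p0,z); print(l,n,np.round(x,4),round(f,3))
E
```

```text
clock: 27.1
position: [0.5172, -0.1799, 0.0573]
ee_rot: [-0.0, 0.649, 0.761, 0.0]
contact_force: [-0.7, -0.3, -1.7]
width: 0.0243
gripper_force: 62.6
contact_force: [0.1, -0.9, -0.3]
width: 0.0402
gripper_force: 0.0
clock: 28.5
position: [0.4677, 0.1211, 0.1935]
ee_rot: [-0.002, 0.647, 0.763, 0.001]
contact_force: [0.1, -1.4, -0.3]
width: -0.0001
gripper_force: 0.0
t 28.5 p [0.4677 0.1211 0.1935] a 99.4 tilt z [-0.001  0.003 -1.   ] q6 -0.06 w -0.0001 F [ 0.1 -1.4 -0.3] g 0.0
  -> [ 0.2506  0.3096 -0.0004] -0.2267 dist 0.19915513662453888
top [(0.9, (np.float64(0.583), np.float64(-0.23))), (0.87, (np.float64(0.524), np.float64(-0.242))), (0.75, (np.float64(0.534), np.float64(-0.301))), (0.57, (np.float64(0.601), np.float64(-0.29))), (0.56, (np.float64(0.519), np.float64(-0.176)))]
side [(0.53, (np.float64(0.533), np.float64(-0.299))), (0.47, (np.float64(0.535), np.float64(-0.248)))]
crate top [ 0.5566 -0.2359  0.1586] 0.379
crate side [ 0.5604 -0.2374  0.1567] 0.183
riser top [ 0.6051  0.2808 -0.0675] 0.546
riser side [ 0.5823  0.2828 -0.0577] 0.113
cover top [0.6372 0.2681 0.0396] 0.363
cover side [0.6107 0.2688 0.0236] 0.022
```

View pics/t6.png

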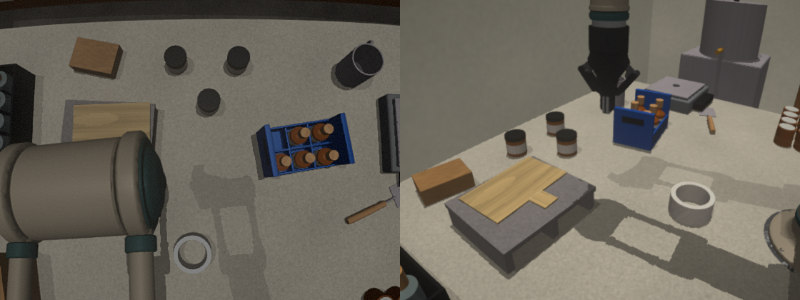

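```bash
python3 -m creep '[[0,0.25,0.31,0,-0.2267],[0,0.25,0.31,0,-0.2267],[0,0.25,0.31,0,-0.2267],[0,0.25,0.31,0,-0.2267],[0,0.25,0.31,0,-0.2267],[0,0.25,0.31,0,-0.2267],[0,0.25,0.31,0,-0.2267],[0,0.25,0.31,0,-0.2267],[0,0.25,0.31,0,-0.2267],[0,0.25,0.31,0,-0.2267]]' >/dev/null
python3 -m creep '[[0,0,0,0.08,0],[0,0,0,0.16,0],[0,0,0,0.24,0],[0,0,0,0.24,0],[0,0,0,0.24,0]]'
python3 - <<'E'
from go import *
from fit import *
plan(.60,.2687,.045,181)
for n in('side','top'):
    d=cam(n); r=eyes.regions_of(n,'cover')
    for q in r[:1]: print(n,fit([(d,q['mask'].astype(float))],CV,[.610,.2685,.02],.06))
d=cam('side'); b=d['frame'][190:340,70:270]; cv2.imwrite('pics/s7.png',cv2.resize(b,(800,600))[:,:,::-1])
E
```

```text
clock: 30.7
position: [0.6036, 0.2631, 0.074]
ee_rot: [-0.0, -0.005, 1.0, -0.0]
contact_force: [1.0, -0.5, 0.2]
width: 0.0002
gripper_force: 0.0
t 30.7 p [0.6036 0.2631 0.074 ] a -179.4 tilt z [-0.001 -0.    -1.   ] q6 -1.28 w 0.0002 F [ 1.  -0.5  0.2] g 0.0
  -> [0.007  0.0113 0.0579] -0.0011 dist 0.029715751450781907
top (array([0.61  , 0.2685, 0.02  ]), np.float64(1.0))
```

View pics/s7.png

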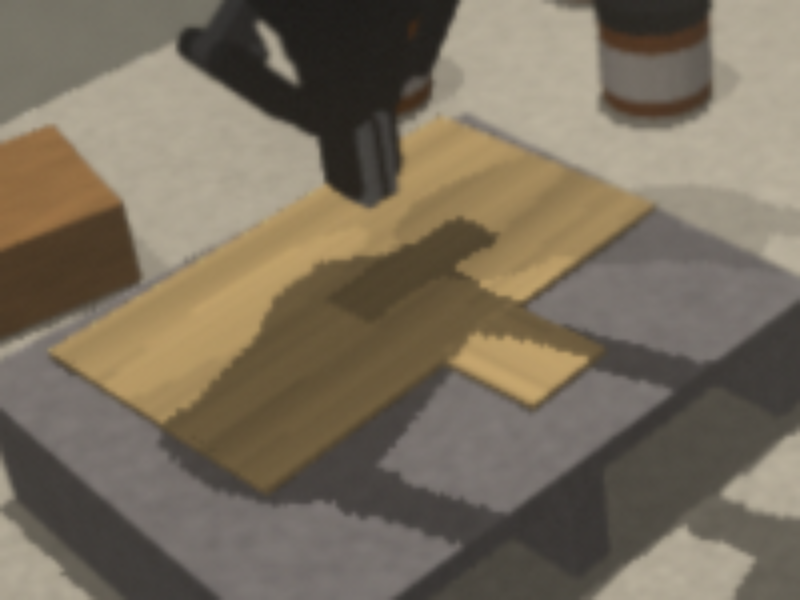

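```bash
python3 -m creep '[[0,0.007,0.011,0.03,0],[0,0.007,0.011,0.054,0],[0,0.007,0.011,0.054,0],[0,0.007,0.011,0.054,0]]' | grep -E 'pos|contact'
python3 -m creep '[[0,0,0,0.003,0],[0,0,0,0.006,0],[0,0,0,0.006,0]]' | grep -E 'pos|contact'
python3 -m creep '[[0,0,0,0.003,0],[0,0,0,0.003,0]]' | grep -E 'pos|contact'
```

```text
position: [0.6, 0.2684, 0.0471]
contact_force: [-0.3, -0.8, 0.6]
position: [0.6, 0.2685, 0.0441]
contact_force: [0.3, -0.1, 0.0]
position: [0.5998, 0.2685, 0.0423]
contact_force: [-0.2, 0.3, 0.2]
```

```bash
python3 -m creep '[[0,0,0,0.003,0],[0,0,0,0.003,0]]' | grep -E 'pos|contact'
python3 -m creep '[[0,0,0,0.003,0],[0,0,0,0.003,0]]' | grep -E 'pos|contact'
python3 -m creep '[[0,0,0,0.002,0],[0,0,0,0.002,0]]' | grep -E 'pos|contact'
```

```text
position: [0.5998, 0.2685, 0.0407]
contact_force: [-1.0, -1.4, 0.5]
position: [0.6001, 0.2687, 0.0396]
contact_force: [-0.9, 0.9, 0.5]
position: [0.6001, 0.2687, 0.0396]
contact_force: [-1.1, -0.1, 6.5]
```

Run:
```python
from go import *
c=cam('side'); t=[162.5,241]
o,d=ray(c,t)
# tips seen earlier at TCP (.6036,.2631,.074)
s=(.6036-o[0])/d[0]; print(o+d*s); s=(.2631-o[1])/d[1]; print(o+d*s)
```

```text
[0.6036     0.26551085 0.09745889]
[0.60683187 0.2631     0.09485827]
```

```bash
python3 -m creep '[[0,0.01,0,0,0],[0,0.02,0,0,0],[0,0.03,0,0,0],[0,0.04,0,0,0],[0,0.05,0,0,0],[0,0.06,0,0,0],[0,0.06,0,0,0]]' | grep -E 'pos|contact'
python3 - <<'E'
from go import *
from fit import *
d=cam('side'); r=eyes.regions_of('side','cover')
for q in r[:1]: print(q['confidence'],fit([(d,q['mask'].astype(float))],CV,[.58,.2685,.02],.06))
E
```

```text
position: [0.5701, 0.2686, 0.0396]
contact_force: [-0.7, 0.0, 7.2]
0.68 (array([0.58154644, 0.26834597, 0.02326664]), np.float64(0.1471780680867495))
```

```bash
python3 -m creep '[[0,0.012,0,0,0],[0,0.024,0,0,0],[0,0.036,0,0,0],[0,0.048,0,0,0],[0,0.06,0,0,0],[0,0.072,0,0,0],[0,0.084,0,0,0],[0,0.1,0,0,0],[0,0.1,0,0,0]]' | grep -E 'pos|contact'
python3 -m creep '[[0,0,0,-0.03,0],[0,0,0,-0.12,0],[0.3,0,0,-0.24,0],[0.7,-0.2,0,-0.24,0],[0.7,-0.3,0,-0.24,0],[0.7,-0.3,0,-0.24,0]]' | grep -E 'pos|contact'
python3 - <<'E'
from go import *
from fit import *
for n in('side','wrist','top'):
    d=cam(n); r=eyes.regions_of(n,'cover'); k=eyes.place_of(n,'tab'); print(n,[(round(q['confidence'],2),np.round(onz(d,q['centre'],.062),4)) for q in k])
    for q in r[:1]: print(n,q['confidence'],fit([(d,q['mask'].astype(float))],CV,[.531,.2685,.02],.06))
d=cam('side'); b=d['frame'][190:340,110:310]; e=cam('wrist')['frame']; cv2.imwrite('pics/s8.png',np.hstack([cv2.resize(b,(400,300)),cv2.resize(e,(400,300))])[:,:,::-1])
plan(.443,.268,.13,181)
E
```

```text
position: [0.5197, 0.2681, 0.0396]
contact_force: [-1.1, 1.0, 6.4]
position: [0.67, 0.2695, 0.1591]
contact_force: [0.5, 0.4, 0.8]
side [(0.87, array([0.4435, 0.2696, 0.062 ]))]
side 0.79 (array([0.53120688, 0.2680879 , 0.02927942]), np.float64(0.023721936898647877))
wrist [(0.64, array([0.6673, 0.0574, 0.062 ]))]
wrist 0.84 (array([0.53083766, 0.2668254 , 0.02254445]), np.float64(0.005880641387760122))
top [(0.67, array([0.4463, 0.262 , 0.062 ]))]
top 0.96 (array([0.52820879, 0.26693224, 0.02597296]), np.float64(0.02892423117502252))
t 35.4 p [0.6685 0.2696 0.1591] a -179.36 tilt z [ 0.  0. -1.] q6 -1.3 w 0.0596 F [ 0.4  0.3 -0.4] g 0.0
  -> [0.4511 0.0018 0.0581] -0.001 dist 0.22739096030959577
```

View pics/s8.png

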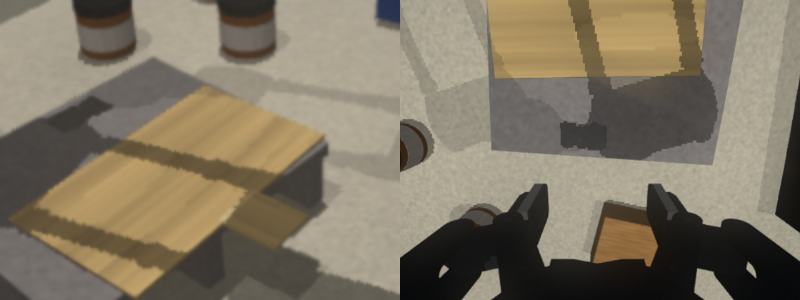

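```bash
python3 -m creep '[[0.7,0.453,-0.0044,0,-0.002],[0.7,0.453,-0.0044,0,-0.002],[0.7,0.453,-0.0044,0,-0.002],[0.7,0.453,-0.0044,0,-0.002],[0.7,0.453,-0.0044,0,-0.002],[0.7,0.453,-0.0044,0,-0.002],[0.7,0.453,-0.0044,0,-0.002]]' | grep -E 'pos|contact'
python3 -m creep '[[0.7,0,0,0.06,0],[0.7,0,0,0.12,0],[0.7,0,0,0.12,0],[0.7,0,0,0.12,0]]' | grep -E 'pos|contact'
python3 - <<'E'
from go import *
from fit import *
d=cam('wrist'); r=eyes.regions_of('wrist','cover'); k=eyes.place_of('wrist','tab'); print([(round(q['confidence'],2),np.round(onz(d,q['centre'],.062),4)) for q in k])
for q in r[:1]: print(q['confidence'],fit([(d,q['mask'].astype(float))],CV,[.530,.267,.025],.06))
cv2.imwrite('pics/s9.png',np.hstack([cv2.resize(cam(n)['frame'],(400,300)) for n in('side','wrist')])[:,:,::-1])
plan(.442,.2649,.018,181.4)
E
```

```text
position: [0.443, 0.2651, 0.1594]
contact_force: [1.1, 0.1, -0.1]
position: [0.4442, 0.2648, 0.0985]
contact_force: [0.2, 0.2, 0.4]
[(0.81, array([0.4443, 0.2641, 0.062 ]))]
0.72 (array([0.53133347, 0.26656896, 0.02239266]), np.float64(0.5389492360861265))
t 36.7 p [0.4443 0.2652 0.0997] a -178.69 tilt z [ 0.003  0.001 -1.   ] q6 -1.19 w 0.0597 F [ 0.1 -0.5 -0.3] g 0.0
  -> [ 0.005  -0.0006  0.1635] -0.0002 dist 0.08177370715936058
```

View pics/s9.png

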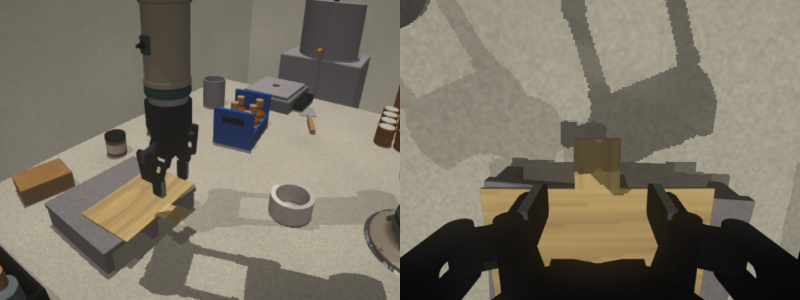

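```bash
python3 -m creep '[[0.7,0.005,0,0.05,0],[0.7,0.005,0,0.09,0],[0.7,0.005,0,0.11,0],[0.7,0.005,0,0.11,0]]' | grep -E 'pos|contact'
python3 -m creep '[[0.7,0,0,0.02,0],[0.7,0,0,0.04,0],[0.7,0,0,0.0535,0],[0.7,0,0,0.0535,0]]' | grep -E 'pos|contact'
python3 - <<'E'
from go import *
for k in (('side',(90,170,310,335)),('wrist',(100,100,460,370))):
    f=cam(k[0])['frame'];a=k[1]; f=f[a[1]:a[3],a[0]:a[2]]
    globals()[k[0]]=cv2.resize(f,(400,300))
cv2.imwrite('pics/s10.png',np.hstack([side,wrist])[:,:,::-1])
E
```

```text
position: [0.44, 0.2644, 0.0428]
contact_force: [-1.2, -0.4, -0.1]
position: [0.4398, 0.2644, 0.0157]
contact_force: [-0.1, 0.3, 0.8]
```

View pics/s10.png

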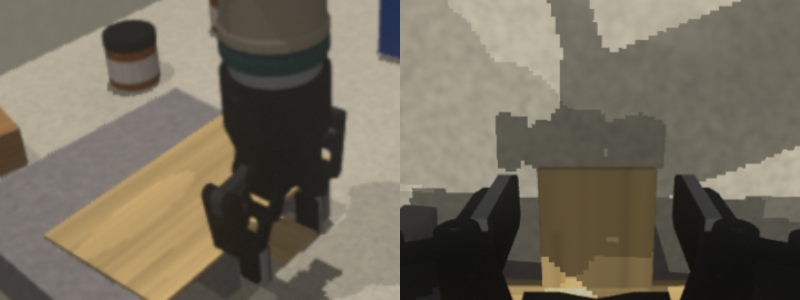

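```bash
python3 -m creep '[[0.3,0,0,0,0],[0.3,0,0,0,0],[0.3,0,0,0,0],[0.3,0,0,0,0]]' 90
python3 -m creep '[[0.3,0,0,-0.01,0],[0.3,0,0,-0.03,0],[0.3,0,0,-0.06,0],[0.3,0,0,-0.06,0],[0.3,0,0,-0.06,0]]'
python3 - <<'E'
from go import *
from fit import *
plan(.44,.2644,.22,181.4)
c=cam('side'); q=eyes.regions_of('side','cover')
if q: print(q[0]['confidence'],[fit([(c,q[0]['mask'].astype(float))],CV,[.530,.267,.025],z) for z in(.085,.09,.095)])
cv2.imwrite('pics/s11.png',cv2.resize(c['frame'][120:345,40:340],(600,450))[:,:,::-1])
E
```

```text
clock: 38.0
position: [0.4409, 0.2649, 0.0172]
ee_rot: [0.001, -0.012, 1.0, 0.0]
contact_force: [0.1, -0.6, 3.2]
width: 0.0375
gripper_force: 89.6
clock: 38.5
position: [0.4407, 0.2648, 0.047]
ee_rot: [0.0, -0.012, 1.0, 0.0]
contact_force: [-1.0, 1.3, -1.7]
width: 0.0378
gripper_force: 90.1
t 38.5 p [0.4407 0.2648 0.047 ] a -178.68 tilt z [ 0.001  0.    -1.   ] q6 -1.19 w 0.0378 F [-1.   1.3 -1.7] g 90.1
  -> [ 0.0012 -0.0006 -0.346 ] -0.0002 dist 0.172986874910667
0.8 [(array([0.53573215, 0.26645238, 0.04498721]), np.float64(0.3138310135154606)), (array([0.53080173, 0.27009801, 0.05110298]), np.float64(0.3211200033965228)), (array([0.52738433, 0.2742339 , 0.05834509]), np.float64(0.33617624680085767))]
```

View pics/s11.png

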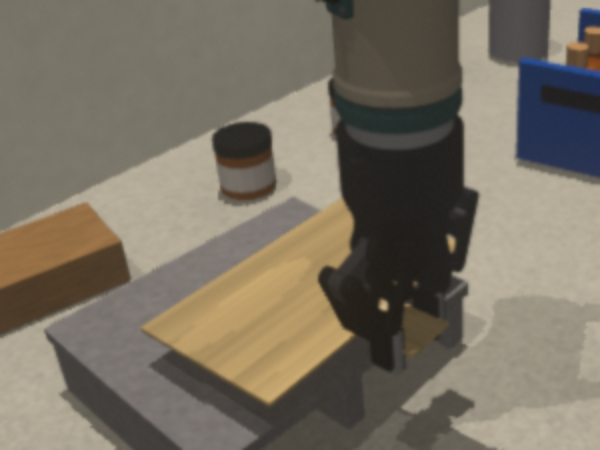

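```bash
python3 -m creep '[[0.3,0,0,-0.04,0],[0.3,0,0,-0.1,0],[0.3,0,0,-0.16,0],[0.3,0,0,-0.19,0],[0.3,0,0,-0.19,0]]' | grep -E 'pos|force|width'
python3 -m creep '[[0.3,0,-0.03,0,0],[0.3,0,-0.09,0,0],[0.3,0,-0.16,0,0],[0.3,0,-0.23,0,0],[0.3,0,-0.3,0,0],[0.3,0,-0.37,0,0],[0.3,0,-0.44,0,0],[0.3,0,-0.5,0,0],[0.3,0,-0.53,0,0],[0.3,0,-0.53,0,0]]' | grep -E 'pos|force|width'
python3 -m creep '[[0.3,0,-0.03,0,-0.005],[0.3,-0.031,-0.09,0,-0.01],[0.3,-0.031,-0.16,0,-0.0214],[0.3,-0.031,-0.23,0,-0.0214],[0.3,-0.031,-0.3,0,-0.0214],[0.3,-0.031,-0.37,0,-0.0214],[0.3,-0.031,-0.44,0,-0.0214],[0.3,-0.031,-0.48,0,-0.0214],[0.3,-0.031,-0.499,0,-0.0214],[0.3,-0.031,-0.499,0,-0.0214]]' | grep -E 'pos|force|width'
cat > chk.py <<'E'
from go import *
from fit import *
import sys
z=float(sys.argv[1])
plan(.468,-.2493,.09,189)
for n in('top','side'):
    c=cam(n); q=eyes.regions_of(n,'cover'); k=eyes.regions_of(n,'crate')
    if q: print(n,round(q[0]['confidence'],2),[np.round(np.append(*fit([(c,q[0]['mask'].astype(float))],CV,[.5567,-.2353,.157],zz)),4) for zz in(z-.005,z,z+.005)])
E
python3 chk.py .1785
```

```text
position: [0.4419, 0.2653, 0.1434]
contact_force: [0.9, -0.1, -1.2]
width: 0.0374
gripper_force: 90.2
position: [0.4449, -0.0026, 0.1399]
contact_force: [-0.2, 2.0, -1.2]
width: 0.0376
gripper_force: 90.3
position: [0.4674, -0.2493, 0.1406]
contact_force: [0.6, 0.2, -0.6]
width: 0.0372
gripper_force: 90.3
t 41.1 p [ 0.4674 -0.2493  0.1406] a -171.04 tilt z [-0.002  0.001 -1.   ] q6 -2.35 w 0.0372 F [ 0.6  0.2 -0.6] g 90.3
  -> [-0.0014 -0.0004  0.1013] -0.0001 dist 0.05063222916741717
top 0.66 [array([ 0.5567, -0.2353,  0.157 ,  1.    ]), array([ 0.5567, -0.2353,  0.157 ,  1.    ]), array([ 0.5567, -0.2353,  0.157 ,  1.    ])]
side 0.91 [array([ 0.5712, -0.2591,  0.2016,  0.1142]), array([ 0.5637, -0.2451,  0.1797,  0.1075]), array([ 0.5565, -0.2317,  0.1764,  0.1098])]
```

```bash
python3 -m creep '[[0.3,0.0014,0,0.02,0],[0.3,0.0014,0,0.05,0],[0.3,0.0014,0,0.08,0],[0.3,0.0014,0,0.105,0],[0.3,0.0014,0,0.115,0],[0.3,0.0014,0,0.115,0]]' | grep -E 'pos|force|width'
python3 chk.py .126
python3 - <<'E'
from go import *
c=cam('side'); d=cam('top')
a=cv2.resize(c['frame'][110:230,240:400],(400,300)); b=cv2.resize(d['frame'][140:275,345:525],(400,300))
cv2.imwrite('pics/s12.png',np.hstack([a,b])[:,:,::-1])
E
```

```text
position: [0.4667, -0.2489, 0.0833]
contact_force: [0.8, 0.2, -1.3]
width: 0.0377
gripper_force: 90.3
t 42.0 p [ 0.4667 -0.2489  0.0833] a -170.96 tilt z [-0.002  0.001 -1.   ] q6 -2.35 w 0.0377 F [ 0.8  0.2 -1.3] g 90.3
  -> [-0.0024 -0.0012 -0.0134] 0.0001 dist 0.006843260342694723
top 0.69 [array([ 0.5539, -0.2359,  0.1611,  0.0852]), array([ 0.5546, -0.2334,  0.1792,  0.0964]), array([ 0.5541, -0.2311,  0.1892,  0.1091])]
side 0.64 [array([ 0.5643, -0.2461,  0.1846,  0.1261]), array([ 0.5582, -0.2341,  0.1785,  0.1393]), array([ 0.5531, -0.2233,  0.2101,  0.1599])]
```

View pics/s12.png

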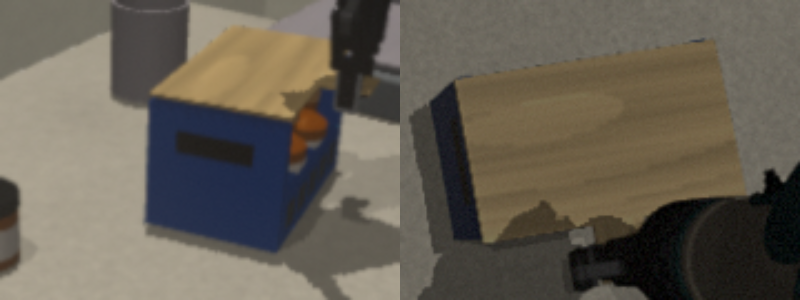

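Run:
```python
from fit import *
d=cam('top'); f=d['frame']
P={'BL':(370.6,176),'BR':(486.3,158),'FL':(382.4,249.4)}
for z in(.127,.130):
  W={k:onz(d,v,z)[:2] for k,v in P.items()}; 
  e=W['BR']-W['BL']; g=W['FL']-W['BL']; print({k:np.round(v,4) for k,v in W.items()},'len',np.linalg.norm(e),np.linalg.norm(g),'yaw',np.arctan2(e[0],-e[1]),np.arctan2(-g[1],-g[0]),'centre',(W['BR']+W['FL'])/2)
c,s=np.cos(.157),np.sin(.157)
for k,(x,y) in dict(BL=(.0635,.105),BR=(.0635,-.105),FL=(-.0635,.105)).items(): print(k,np.round([.5567+c*x-s*y,-.2353+s*x+c*y],4))
for k,(x,y,z) in dict(wallBL=(.0635,.103,.12),wallFL=(-.0635,.103,.12),fL0=(-.0635,.103,0),bL0=(.0635,.103,0)).items(): print(k,np.round(proj(d,[.5567+c*x-s*y,-.2353+s*x+c*y,z]),1),np.round(proj(cam('side'),[.5567+c*x-s*y,-.2353+s*x+c*y,z]),1))
```

```text
{'BL': array([ 0.599 , -0.1248]), 'BR': array([ 0.6321, -0.3302]), 'FL': array([ 0.4748, -0.1426])} len 0.20801075801211702 0.12549117408960145 yaw 0.15972921411061866 0.14203534128483503 centre [ 0.5534527  -0.23638594]
{'BL': array([ 0.5985, -0.1242]), 'BR': array([ 0.6314, -0.3287]), 'FL': array([ 0.4748, -0.1419])} len 0.20710605529284887 0.12494537440343145 yaw 0.15972921411061797 0.14203534128483494 centre [ 0.55312889 -0.23529919]
BL [ 0.603  -0.1217]
BR [ 0.6358 -0.3291]
FL [ 0.4776 -0.1415]
wallBL [369.1 174.2] [299.5 150.3]
wallFL [382.  247.5] [356.1 161.1]
fL0 [368.4 247.5] [351.  211.6]
bL0 [357.6 184.7] [298.  199.1]
```

```bash
python3 -m creep '[[0.3,-0.006,0,0,0],[0.3,-0.006,0,0.004,0],[0.3,-0.006,0,0.008,0],[0.3,-0.006,0,0.011,0],[0.3,-0.006,0,0.011,0]]' | grep -E 'pos|force'
python3 -m creep '[[0.3,0,0,0.002,0],[0.3,0,0,0.002,0]]' | grep -E 'pos|contact'
python3 chk.py .121
```

```text
position: [0.47, -0.2488, 0.0784]
contact_force: [-0.2, -0.2, -0.2]
gripper_force: 90.3
position: [0.4702, -0.2489, 0.0777]
contact_force: [-0.1, 0.5, -0.9]
t 43.4 p [ 0.4702 -0.2489  0.0777] a -170.98 tilt z [ 0. -0. -1.] q6 -2.35 w 0.0371 F [-0.1  0.5 -0.9] g 90.4
  -> [ 0.0044 -0.     -0.0246] 0.0001 dist 0.012501236552403967
top 0.59 [array([ 0.5578, -0.236 ,  0.1689,  0.0814]), array([ 0.5573, -0.2344,  0.1718,  0.0905]), array([ 0.556 , -0.2326,  0.1631,  0.1033])]
side 0.86 [array([ 0.5654, -0.2435,  0.1781,  0.1144]), array([ 0.559 , -0.2317,  0.1741,  0.1197]), array([ 0.5551, -0.2211,  0.195 ,  0.1362])]
```

```bash
python3 -m creep '[[0.3,0.002,0,0,0],[0.3,0.002,0,0.002,0],[0.3,0.002,0,0.002,0]]' | grep -E 'pos|contact'
python3 -m creep '[[0.3,0,0,0.001,0],[0.3,0,0,0.002,0],[0.3,0,0,0.002,0]]' | grep -E 'pos|contact'
python3 -m creep '[[0.3,0,0,0.001,0],[0.3,0,0,0.001,0]]' | grep -E 'pos|contact'
```

```text
position: [0.4692, -0.2493, 0.0772]
contact_force: [-1.4, 0.8, 5.1]
position: [0.4692, -0.2492, 0.0767]
contact_force: [-2.8, 0.6, 7.7]
position: [0.4692, -0.2492, 0.0764]
contact_force: [-2.9, 1.8, 9.0]
```

```bash
python3 -m creep '[[0.47,0,0,-0.002,0],[0.55,0,0,-0.002,0],[0.7,0,0,-0.002,0],[0.7,0,0,-0.002,0],[0.7,0,0,-0.002,0]]' | grep -E 'pos|contact|width'
python3 -m creep '[[0.7,0,0,-0.04,0],[0.7,0,0,-0.1,0],[0.7,0,0,-0.2,0],[0.7,0.2,0,-0.24,0],[0.7,0.25,0.2,-0.24,0],[0.7,0.25,0.4,-0.24,0],[0.7,0.25,0.6,-0.24,0],[0.7,0.25,0.6,-0.24,0]]' | grep -E 'pos|contact'
cat > fin.py <<'E'
from fit import *
C={n:cam(n) for n in('top','side')}
obs=[]
for n in C:
    q=eyes.regions_of(n,'cover'); o=(C[n],q[0]['mask'].astype(float)); obs.append(o)
    print(n,q[0]['confidence'],fit([o],CV,[.5567,-.2353,.157],.12))
print(fit(obs,CV,[.5567,-.2353,.157],.12))
a=cv2.resize(C['side']['frame'][110:230,240:400],(400,300)); b=cv2.resize(C['top']['frame'][140:275,345:525],(400,300))
cv2.imwrite('pics/s13.png',np.hstack([a,b])[:,:,::-1])
E
python3 fin.py
```

```text
position: [0.4691, -0.2491, 0.076]
contact_force: [-0.2, 0.3, 0.5]
width: 0.0597
position: [0.3323, -0.0804, 0.1939]
contact_force: [1.7, 1.2, 0.5]
top 0.69 (array([ 0.5559251 , -0.23504962,  0.15436613]), np.float64(0.021512629255866056))
side 0.93 (array([ 0.55927732, -0.23403403,  0.15988246]), np.float64(0.04445081732147982))
(array([ 0.55782848, -0.23477406,  0.15198102]), np.float64(0.09234519438393063))
```

View pics/s13.png

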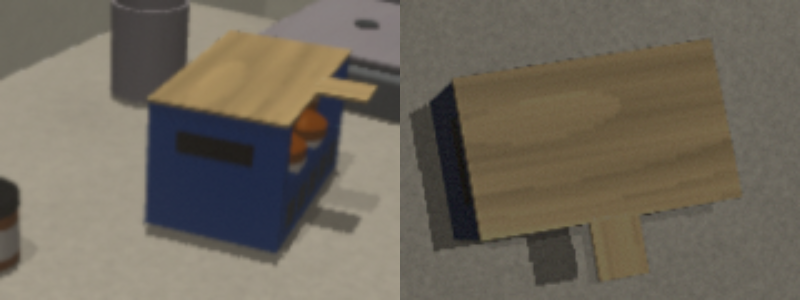

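The last view shows the cover lying flat and square on the crate, with its tab out over the near long side. In the same camera its position and yaw match the crate's to within about 1 mm and 0.2°.

```bash
python3 -c "
from rig import manip
print(manip.sign_off())"
```

```text
the job is handed in; nothing more can be done
None
```

The job is handed in: all five bottles on the bench stand upright in their own crate cells, and the cover lies flat on the end walls, within about 1 mm of the crate's edges by the cameras, with its tab over the robot-side long wall.

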